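# Clear the router-lift panel and press the lift key home

### The arm

A 6-joint arm with a two-finger parallel gripper is mounted at the origin on the work surface. World frame = base frame: x ahead of the robot, y to its left, z up, the work surface at z = 0. Lengths are in m, angles in rad, forces in N, time in s.
With the tool pointing down it reaches from about 0.225 to 0.725 m from the base axis. Payload 3.1 kg.
Tool frame: the origin (TCP) lies at the very end of the fingers, on their centre line; the grasp point (between the pads) lies 19 mm behind it; z points along the fingers, y is the line along which they close (so a half turn about z gives the same grasp; the last joint's range is limited). The gripper opens to 85 mm and grips with 20 to 120 N. Pads are 22 mm wide; open, the fingers measure 114 mm over their backs; the gripper's body (76 mm by 85 mm) begins 54 mm behind the grasp point. The pads swing forward as they close: fully open they stand 13 mm farther back than shut.
Start: joints at [-1.287, 0.048, 0.099, 1.622, 0, 1.443], TCP at [0.21, -0.481, 0.231] pointing down, gripper open.
Joint ranges: [-2.91, 2.91], [-0.99, 1.94], [-1.21, 1.42], [-2.12, 2.29], [-1.49, 1.47], [-3.14, 3.14]. Speed limits (rad/s): [2.79, 2.79, 3.14, 3.14, 3.14, 3.14].

### API

Orientations are given as a rotation vector (axis times angle).
In Python, from station import state, read_camera, camera_info, sign_off gives the robot as it stands. The module is installed in compiled form; this text tells all that it offers.
- The arm moves only by the shell command python3 -m handwheel 'ROWS' [FORCE]. ROWS is JSON, a list that holds one entry, the list of rows, each a list of 7 numbers: the shift along the tool's x, y, z in units of 100 mm (1.0 is 100 mm), then the turn, a rotation vector about the tool's x, y, z in units of 120 degrees (1.0 is 120 degrees), then the closure, from -1 (fully open) to 1 (shut). In form: [[[x, y, z, wx, wy, wz, hand], ...]]. A call has 1 to 8 rows; each row shifts and turns the commanded pose from where the row before left it, along the tool's axes as they then stand; what a row does not reach is not made up. A row lasts 1/10 s, in which the tool goes at most 50 mm and 8.59 degrees, less where a joint would pass 70% of its speed; a pose out of reach is approached as far as the arm can. A call with a number of a shift or a turn outside -1 to 1 is refused whole. A call with a gripper value outside its range is refused whole. The fingers move at their own pace and stop on an object; FORCE is the grip in N (left out, the last holds). Time passes only in rows, so rows that do not move let the fingers close. It gives the time, the measured TCP pose, the force, the opening and the grip force at its end, in the units of the state.
- state(): the state, without advancing time (a new reading comes with each control period).
- read_camera(name): name is "scene" or "top" or "wrist"; returns the picture (420x560x3 uint8, red, green, blue); there is no depth.
- camera_info(name): a dict with "fx", "fy", "cx", "cy" (pixels), "R" (3x3) and "t" (3): a world point X has camera coordinates R X + t. Camera axes: x right, y down, z forward; pixel columns grow to the right and rows downward; lengths in m; the calibration is good to about 2 mm. A picture is of the moment at which its call begins: read the wrist's pose just before it. camera_info takes no time and is no camera call; for the wrist camera it gives the pose at the moment of the call.
- sign_off(): hands the job in; it is judged then, once.
The state is a dict: "t": time; "joint_pos": joint angles; "qd": joint speeds; "joint_torque": joint torques, N m; "position": TCP position; "tool_rot": TCP orientation; "contact_force": force on the tool from outside, world axes, zero at the start; "moment": the same for the moment, N m; "finger_gap": finger opening in m; "grip_force": force on a finger pad.
Only numpy, scipy, OpenCV 4.12 (cv2) and the standard library are available. Lean on these libraries where they do the work, as an engineer would, in place of code of your own. Each camera call takes 0.05 s, during which the arm holds its last target. There are 200 camera calls.

### The job

Clear the two wood offcuts (the batten lying over the lift socket and the block beside it) off the router-lift panel into the wooden offcut bin. Then take the lift key from its stand, turn it until its four splines mesh with the cross-shaped socket and slide it fully home, flange down on the collar, against the spring-loaded lock pin. Leave everything else on the bench alone, and finish while still gripping the key and pressing it down: do not let go.

Things in the scene. Friction and masses are not known exactly. Their poses are not given: they have to be found in the camera images.
- panel: Router-lift panel, fixed: low plywood box 240 (x) x 200 (y) mm with an aluminium plate on top, top face 60 mm above the bench. Origin: centre of its underside, on the bench. The lift collar sits in it 50 mm from its centre towards its own -x (the robot's side); a black router opening, only painted on, lies 55 mm from its centre towards its +x.
- collar: Round steel collar fixed in the panel, 68 mm across, flat top 63 mm above the bench (3 mm proud of the plate). In it a cross-shaped socket: two crossing slots 14.5 mm wide, 40 mm long, along the collar's x and y, over 38 mm deep. Origin on its vertical axis at bench height; its yaw tells how the cross is turned. The key fits every quarter turn. The collar does not turn.
- collar_mouth (a point): Centre of the collar's top face (63 mm above the bench), the mouth of the socket; axes as the collar.
- lock_pin (a joint): Spring-loaded lock pin, 11 mm in diameter, in the middle of the socket, its top 24 mm below the mouth at rest. Value in m, 0 up, grows as it is pressed down, 0.012 at most; it pushes back with 4 N at the start and 8 N at 0.008, where the key's flange lands on the collar (fully home).
- stand: Wooden stand block, fixed, 90 x 90 x 45 mm tall, with a vertical 38 mm round hole in the middle that holds the key. Origin: centre of its underside.
- key: Lift key, 220 g, 106 mm tall, upright in the stand, flange on its top. Origin at the lowest tip, z up the stem. From the tip up (mm): round tapered pilot 12 wide (0-10); four splines in a cross along the key's x and y, 32 across, 11.5 thick, narrowed at the lower end (10-32); flange 50 wide (32-38); stem 18 wide (38-60); flat wooden handle, 50 in x, 24 thick in y (60-106).
- key_grip (a point): Middle of the key's handle, 83 mm above the key's tip; axes as the key. Grip the two faces 24 mm apart, along the key's y. With the key fully home its tip is 32 mm below the collar mouth, so this point is 51 mm above the mouth.
- batten: Wood offcut 100 (x) x 36 (y) x 22 mm tall, about 45 g, lying across the collar and hiding the socket, 63 mm above the bench. Origin: centre of its underside.
- block: Wood offcut 56 (x) x 40 (y) x 30 mm tall, about 45 g, on the panel's plate farther from the robot than the collar, 60 mm above the bench. Origin: centre of its underside.
- bin: Wooden offcut bin, fixed, open on top: 180 (x) x 160 (y) x 90 mm tall, walls and floor 8 mm. Origin: centre of its underside. Bin and stand stand to either side of the panel; which is on which side varies.
- jar: Bystander: clear jar 72 mm in diameter, 90 mm tall, with pencils up to about 180 mm tall. Origin: centre of its underside.
- glue: Bystander: white bottle 60 mm in diameter, 160 mm tall. Origin: centre of its underside.
- hammer: Bystander: hammer about 300 mm long lying at the right of the bench.
- screwdriver: Bystander: screwdriver lying beyond the panel.
- tape: Bystander: cardboard ring, 70 mm in diameter, 25 mm tall, lying flat beyond the panel.
- clampblock: Bystander: wooden clamping block 110 x 50 x 30 mm lying at the left of the bench.

How it is judged:
On the way, in this order (a step that is already met when the one before it is completed fails the run):
1. both offcuts lie in the bin, let go (x of batten in the frame of bin between -0.085 and 0.085 m and y of batten in the frame of bin between -0.075 and 0.075 m and height (world z) of each of batten, block below 0.09 m and x of block in the frame of bin between -0.085 and 0.085 m and y of block in the frame of bin between -0.075 and 0.075 m and contact force between each of batten, block and the arm below 0.2 N and contact force between each of batten, block and the fingers below 0.2 N), for 0.2 s.
2. the key is meshed and pressed home, the lock pin pushed down (value of joint lock_pin above 0.006 m and horizontal distance between key and collar below 0.004 m and angle between key's own z axis and vertical below 0.1 rad and z of key in the frame of collar_mouth below -0.029 m and (angle between the x axis of key and the x axis of collar, either way round below 0.15 rad or angle between the x axis of key and the y axis of collar, either way round below 0.15 rad) and contact force between key and the fingers above 2 N), for 0.3 s.
At the end, for the whole second after the job is handed in: Key upright in the collar (4 mm, 0.1 rad), splines meshed (0.15 rad), tip at least 29 mm below the mouth, lock pin pressed at least 6 mm, fingers on the key with over 2 N, all kept for the last second; both offcuts at rest in the bin, below its rim (all of step 2 and x of batten in the frame of bin between -0.085 and 0.085 m and y of batten in the frame of bin between -0.075 and 0.075 m and height (world z) of each of batten, block below 0.09 m and x of block in the frame of bin between -0.085 and 0.085 m and y of block in the frame of bin between -0.075 and 0.075 m and linear speed of each of batten, block, key below 0.03 m/s); the arm keeps its last pose, push and grip.
It fails at once if a bystander is shifted by more than 40 mm (distance of any of jar, glue, hammer, screwdriver, tape, clampblock from where it was at the start of the episode above 0.04 m).
It also fails if it takes over 61 s, if anything falls off the work surface, if the arm or the gripper's body presses on something with over 40 N, if the wrist force passes 120 N, or if a joint passes its speed limit or range.

## Working session

There is one attempt and no reset: what is moved stays moved. The work goes in short steps, Python scripts to look and compute and a shell command to move; the robot and the scene stay as the last step left them, time stands still between calls to the robot, and variables do not carry over. Pictures are saved under pics/ and viewed, at most 10 in all, crops included, and the job is handed in when it is done.

```bash
mkdir -p pics
cat > h.py <<'E'
import numpy as np, cv2
from station import state, read_camera, camera_info
from scipy.spatial.transform import Rotation as Ro
def snap(n,f):
    im=read_camera(n); cv2.imwrite('pics/'+f,im[:,:,::-1]); return im
def ray(n,u,v,z,ci=None):
    c=ci or camera_info(n); R=np.array(c['R']); t=np.array(c['t'])
    d=R.T@np.array([(u-c['cx'])/c['fx'],(v-c['cy'])/c['fy'],1]); o=-R.T@t
    return o+d*(z-o[2])/d[2]
def proj(n,X,ci=None):
    c=ci or camera_info(n); p=np.array(c['R'])@np.array(X)+np.array(c['t'])
    return [c['fx']*p[0]/p[2]+c['cx'],c['fy']*p[1]/p[2]+c['cy']]
E
python3 - <<'E'
from h import *
s=state(); print(s)
for n in('top','scene'):
    snap(n,n+'0.png'); c=camera_info(n); print(n,-np.array(c['R']).T@np.array(c['t']),c['fx'],np.array(c['R']).round(2).tolist())
im=cv2.imread('pics/top0.png'); cv2.imwrite('pics/top0b.png',cv2.resize(im,(800,600),interpolation=cv2.INTER_CUBIC))
E
```

```text
{'t': 0.0, 'joint_pos': array([-1.28677708e+00,  4.87606660e-02,  9.76105544e-02,  1.62199621e+00,
       -2.45251832e-06,  1.44299038e+00]), 'qd': array([-7.71299379e-04, -3.40547523e-05,  3.99568352e-04, -1.03130059e-03,
        9.48520136e-04, -5.29980775e-04]), 'joint_torque': array([ 6.58644385e-04, -3.38783884e+01,  3.20013750e+01,  2.03290401e-02,
       -1.46844341e-04,  1.12680937e-06]), 'position': array([ 0.20996281, -0.4805285 ,  0.23011838]), 'tool_rot': array([-3.07293272e+00, -6.41852813e-01,  2.91650575e-04]), 'contact_force': array([-0.10231956, -0.13334167,  0.06641706]), 'moment': array([-0.02595933, -0.03938458, -0.01289286]), 'grip_force': 0.0, 'finger_gap': 0.08562608582814778}
top [0.43938439 0.02502035 1.44854284] 503.07641455930457 [[-0.02, -1.0, 0.0], [-0.99, 0.02, -0.1], [0.1, -0.0, -1.0]]
scene [1.33489109 0.31082091 0.96571547] 405.6844559048848 [[-0.38, 0.93, 0.0], [0.68, 0.28, -0.68], [-0.63, -0.25, -0.73]]
```

View pics/top0b.png

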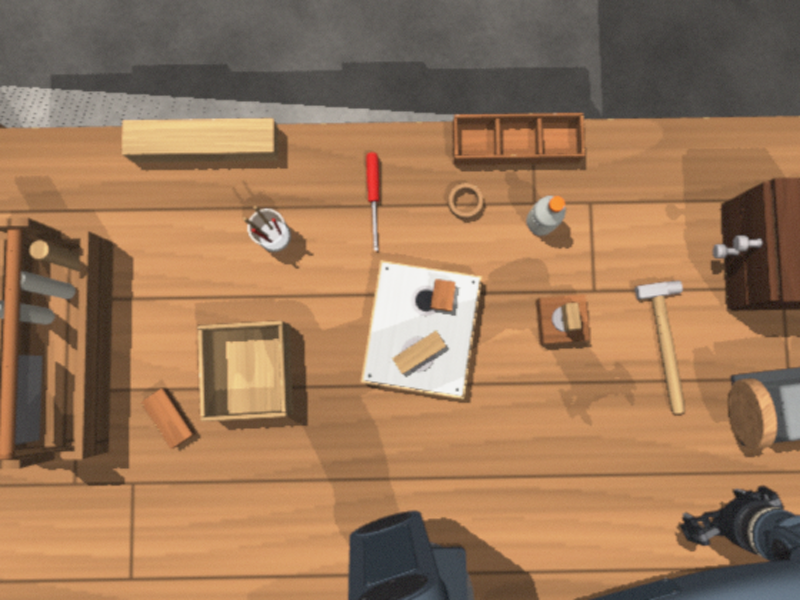

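View pics/scene0.png

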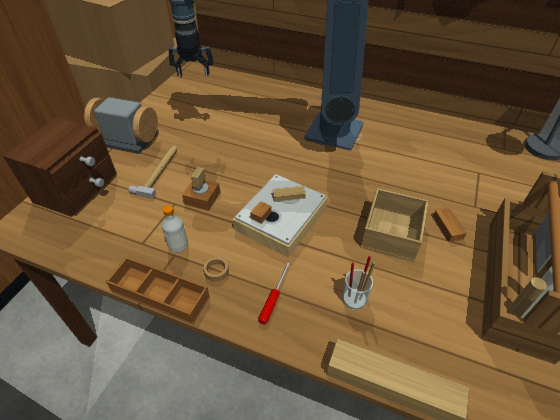

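The top view (800x600) shows the panel centred near (422,330), with the batten at (420,353) and the block at (444,295). The bin is at (244,370), the stand with the key at (565,322), the glue at (546,215) and the jar at (268,230). Next I'll zoom in to measure.

Run:
```python
from h import *
im=cv2.imread('pics/top0.png')
cv2.imwrite('pics/c1.png',cv2.resize(im[175:300,245:425],None,fx=4.4,fy=4.4,interpolation=cv2.INTER_CUBIC))
f=lambda u,v,z:ray('top',u*.7,v*.7,z)
for n,pts,z in (('bin',[(198,326),(284,322),(289,415),(202,419)],.09),('panel',[(381,262),(482,276),(464,398),(362,381)],.06),('jar',[(268,230)],.09),('glue',[(557,204)],.16)):
    P=np.array([f(*p,z) for p in pts]); print(n,P.round(3).tolist(),P.mean(0).round(3))
```

```text
bin [[0.53, 0.408, 0.09], [0.535, 0.245, 0.09], [0.361, 0.236, 0.09], [0.356, 0.399, 0.09]] [0.445 0.322 0.09 ]
panel [[0.651, 0.061, 0.06], [0.621, -0.135, 0.06], [0.386, -0.094, 0.06], [0.421, 0.101, 0.06]] [ 0.52  -0.017  0.06 ]
jar [[0.712, 0.276, 0.09]] [0.712 0.276 0.09 ]
glue [[0.738, -0.264, 0.16]] [ 0.738 -0.264  0.16 ]
```

View pics/c1.png

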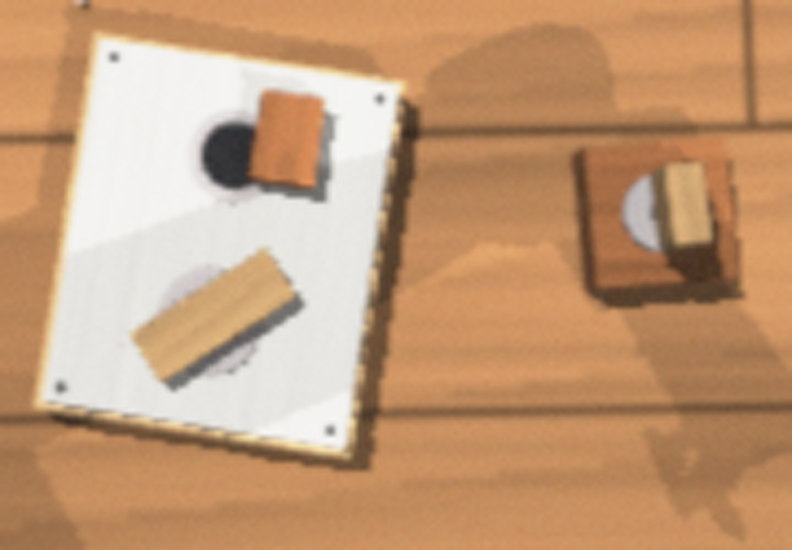

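The crop shows these corners. Batten top: (131,337), (265,249), (297,293), (163,380). Block top: (262,90), (325,97), (316,186), (249,178). Key handle top: (667,166), (703,161), (712,240), (670,247). The flange's left edge is at (620,212).

Run:
```python
from h import *
f=lambda U,V,z:ray('top',U/4.4-.5+.5/4.4+245,V/4.4-.5+.5/4.4+175,z)
for n,pts,z in (('panel',[(97,36),(403,84),(350,452),(38,404)],.06),('batten',[(131,337),(265,249),(297,293),(163,380)],.085),('block',[(262,90),(325,97),(316,186),(249,178)],.09),('key',[(667,166),(703,161),(712,240),(670,247)],.119),('screws',[(114,57),(380,98),(331,430),(61,386)],.06)):
    P=np.array([f(*p,z) for p in pts]); e=np.roll(P,-1,0)-P
    print(n,P.mean(0).round(4),'edges',np.linalg.norm(e,axis=1).round(3),'dirdeg',np.degrees(np.arctan2(e[:,1],e[:,0])).round(1))
print('flange left',f(620,212,.051))
s=state();print(Ro.from_rotvec(s['tool_rot']).as_matrix().round(3).tolist()); c=camera_info('wrist'); print(c['fx'], -np.array(c['R']).T@np.array(c['t']), np.array(c['R']).round(2).tolist())
```

```text
panel [ 0.5209 -0.0156  0.06  ] edges [0.196 0.234 0.197 0.235] dirdeg [-99.9 170.3  80.4  -9.8]
batten [ 0.4751 -0.0091  0.085 ] edges [0.099 0.033 0.098 0.033] dirdeg [ -57.7 -145.1  121.9   35.9]
block [ 0.5832 -0.0566  0.09  ] edges [0.039 0.056 0.042 0.055] dirdeg [-97.3 172.9  82.2  -9.5]
key [ 0.5364 -0.295   0.119 ] edges [0.022 0.048 0.026 0.049] dirdeg [-8.300e+01 -1.758e+02  9.850e+01 -1.000e-01]
screws [ 0.5215 -0.0153  0.06  ] edges [0.17  0.211 0.17  0.21 ] dirdeg [-99.7 170.2  79.9  -9.9]
flange left [ 0.53664375 -0.26809535  0.051     ]
[[0.916, 0.4, -0.001], [0.4, -0.916, 0.002], [0.0, -0.002, -1.0]]
298.292219725018 [ 0.27130618 -0.45402634  0.37324675] [[0.4, -0.92, -0.0], [-0.88, -0.39, 0.26], [-0.24, -0.1, -0.96]]
```

Everything matches the given sizes. The panel is at (0.521,-0.016) with yaw -9.8°, which puts the collar near (0.472,-0.007). First move: turn by -99.4° about tool z, then travel to above the batten.

```bash
cat >> h.py <<'E'
def go(x,y,z,phi):
    "remaining shift (tool axes AFTER turn, /100mm) and turn about tool z (/120deg)"
    s=state(); M=Ro.from_rotvec(s['tool_rot']).as_matrix(); p0=np.degrees(np.arctan2(M[1,0],M[0,0]))
    d=(phi-p0+180)%360-180; a=np.radians(phi)
    T=np.array([[np.cos(a),np.sin(a),0],[np.sin(a),-np.cos(a),0],[0,0,-1]])
    sh=T.T@(np.array([x,y,z])-s['position'])*10
    print('t',round(s['t'],2),'pos',s['position'].round(4),'phi',p0.round(2),'tilt',np.degrees(np.arccos(-M[2,2])).round(2),'F',s['contact_force'].round(1),'gap',round(s['finger_gap'],4),'grip',round(s['grip_force'],1))
    print('shift',sh.round(3),'turn z',round(-d/120,4),'rows>=',int(np.ceil(np.linalg.norm(sh)/.5)),int(np.ceil(abs(d)/8.5)))
E
python3 -m handwheel '[[[0,0,0,0,0,-0.07,-1],[0,0,0,0,0,-0.07,-1],[0,0,0,0,0,-0.07,-1],[0,0,0,0,0,-0.07,-1],[0,0,0,0,0,-0.07,-1],[0,0,0,0,0,-0.07,-1],[0,0,0,0,0,-0.07,-1],[0,0,0,0,0,-0.07,-1]]]' 40
python3 -m handwheel '[[[0,0,0,0,0,-0.07,-1],[0,0,0,0,0,-0.07,-1],[0,0,0,0,0,-0.07,-1],[0,0,0,0,0,-0.058,-1],[0.2,0.4,0,0,0,0,-1],[0.2,0.4,0,0,0,0,-1],[0.2,0.4,0,0,0,0,-1],[0.2,0.4,0,0,0,0,-1]]]'
python3 -m handwheel '[[[0.2,0.4,0,0,0,0,-1],[0.2,0.4,0,0,0,0,-1],[0.2,0.4,0,0,0,0,-1],[0.2,0.4,0,0,0,0,-1],[0.2,0.4,0,0,0,0,-1],[0.2,0.4,0.2,0,0,0,-1],[0.2,0.35,0.3,0,0,0,-1],[0.1,0,0.3,0,0,0,-1]]]'
python3 -c "
from h import *
go(.475,-.009,.064,123)"
```

```text
t: 0.9
position: [0.21, -0.4808, 0.2306]
tool_rot: [-2.198, -2.243, -0.001]
contact_force: [0.2, 0.5, 0.3]
finger_gap: 0.0854
grip_force: 0.0
t: 1.7
position: [0.3012, -0.3253, 0.2307]
tool_rot: [-1.501, -2.759, -0.001]
contact_force: [1.6, -0.2, -0.2]
finger_gap: 0.0853
grip_force: 0.0
t: 2.5
position: [0.4519, -0.0483, 0.1504]
tool_rot: [1.492, 2.763, 0.003]
contact_force: [-0.2, -0.1, -0.4]
finger_gap: 0.0853
grip_force: 0.0
t 2.5 pos [ 0.4519 -0.0483  0.1504] phi 123.26 tilt 0.13 F [-0.2 -0.1 -0.4] gap 0.0853 grip 0.0
shift [0.204 0.408 0.864] turn z 0.0021 rows>= 2 1
```

```bash
python3 -m handwheel '[[[0.2,0.42,0,0,0,0,-1],[0,0,0.3,0,0,0,-1],[0,0,0.3,0,0,0,-1],[0,0,0.2,0,0,0,-1],[0,0,0.06,0,0,0,-1],[0,0,0,0,0,0,-1]]]'
python3 - <<'E'
from h import *
go(.475,-.009,.064,123)
snap('wrist','w1.png');
E
```

```text
t: 3.1
position: [0.473, -0.0119, 0.0642]
tool_rot: [-1.499, -2.758, 0.002]
contact_force: [-0.3, -0.8, -0.6]
finger_gap: 0.0856
grip_force: 0.0
t 3.1 pos [ 0.473  -0.0119  0.0642] phi 122.95 tilt 0.18 F [-0.3 -0.8 -0.6] gap 0.0856 grip 0.0
shift [0.013 0.032 0.002] turn z -0.0004 rows>= 1 1
```

View pics/w1.png

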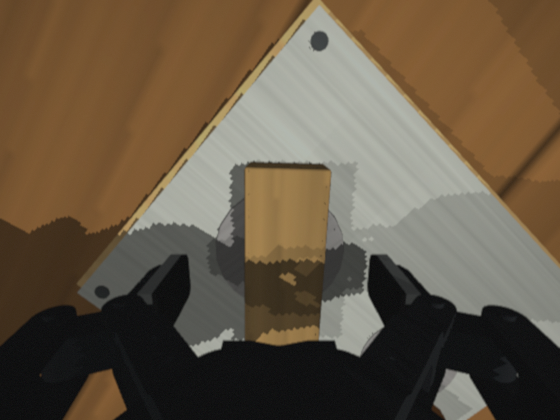

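The batten lies between the open fingers, well aligned and centred near u=287. Closing on it and lifting.

```bash
python3 -m handwheel '[[[0,0,0,0,0,0,1],[0,0,0,0,0,0,1],[0,0,0,0,0,0,1],[0,0,0,0,0,0,1],[0,0,0,0,0,0,1],[0,0,-0.2,0,0,0,1],[0,0,-0.4,0,0,0,1],[0,0,-0.4,0,0,0,1]]]' 40
python3 -m handwheel '[[[0,0,0,0,0,-0.07,1],[0,0,0,0,0,-0.07,1],[0,0,0,0,0,-0.07,1],[0,0,0,0,0,-0.07,1],[0,0,0,0,0,-0.07,1],[0,0,0,0,0,-0.07,1],[0,0,0,0,0,-0.07,1],[0,0,0,0,0,-0.01,1]]]'
python3 -c "
from h import *
go(.443,.347,.052,183)"
```

```text
t: 3.95
position: [0.4729, -0.0118, 0.1651]
tool_rot: [-1.498, -2.757, 0.002]
contact_force: [1.0, 0.1, 0.2]
finger_gap: 0.0349
grip_force: 41.0
t: 4.75
position: [0.4739, -0.012, 0.165]
tool_rot: [0.082, -3.14, -0.0]
contact_force: [0.3, -0.1, -0.5]
finger_gap: 0.0351
grip_force: 41.1
t 4.75 pos [ 0.4739 -0.012   0.165 ] phi -177.0 tilt 0.06 F [ 0.3 -0.1 -0.5] gap 0.0351 grip 41.1
shift [0.121 3.601 1.13 ] turn z 0.0 rows>= 8 1
```

```bash
python3 -m handwheel '[[[0.02,0.45,0,0,0,0,1],[0.02,0.45,0,0,0,0,1],[0.02,0.45,0,0,0,0,1],[0.02,0.45,0,0,0,0,1],[0.02,0.45,0,0,0,0,1],[0.02,0.45,0,0,0,0,1],[0,0.45,0,0,0,0,1],[0,0.45,0,0,0,0,1]]]'
python3 -m handwheel '[[[0,0,0.4,0,0,0,1],[0,0,0.4,0,0,0,1],[0,0,0.33,0,0,0,1],[0,0,0,0,0,0,1],[0,0,0,0,0,0,-0.3],[0,0,0,0,0,0,-0.3],[0,0,0,0,0,0,-0.3],[0,0,0,0,0,0,-0.3]]]'
python3 -m handwheel '[[[0,0,-0.4,0,0,0,-0.3],[0,0,-0.4,0,0,0,-0.3],[0,0,-0.3,0,0,0,-1],[0,-0.45,0,0,0,0.05,-1],[0,-0.45,0,0,0,0.042,-1],[0,-0.45,0,0,0,0,-1],[0,-0.45,0,0,0,0,-1],[0,-0.45,0,0,0,0,-1]]]'
python3 - <<'E'
from h import *
go(.583,-.0566,.064,172)
snap('top','t2.png')
im=cv2.imread('pics/t2.png')[170:310,130:350];cv2.imwrite('pics/t2c.png',cv2.resize(im,None,fx=3.6,fy=3.6,interpolation=cv2.INTER_CUBIC))
E
```

```text
t: 5.55
position: [0.4431, 0.3487, 0.1652]
tool_rot: [0.077, -3.141, 0.001]
contact_force: [0.5, -0.8, -0.0]
finger_gap: 0.0352
grip_force: 41.0
t: 6.35
position: [0.4454, 0.3477, 0.055]
tool_rot: [-0.08, 3.137, 0.003]
contact_force: [0.1, -0.3, -0.3]
finger_gap: 0.0551
grip_force: 0.0
t: 7.15
position: [0.4249, 0.1218, 0.1638]
tool_rot: [0.221, 3.131, 0.001]
contact_force: [1.4, 0.7, -0.0]
finger_gap: 0.0855
grip_force: 0.0
t 7.15 pos [0.4249 0.1218 0.1638] phi 171.93 tilt 0.17 F [ 1.4  0.7 -0. ] gap 0.0855 grip 0.0
shift [-1.814 -1.547  0.998] turn z -0.0006 rows>= 6 1
```

View pics/t2c.png

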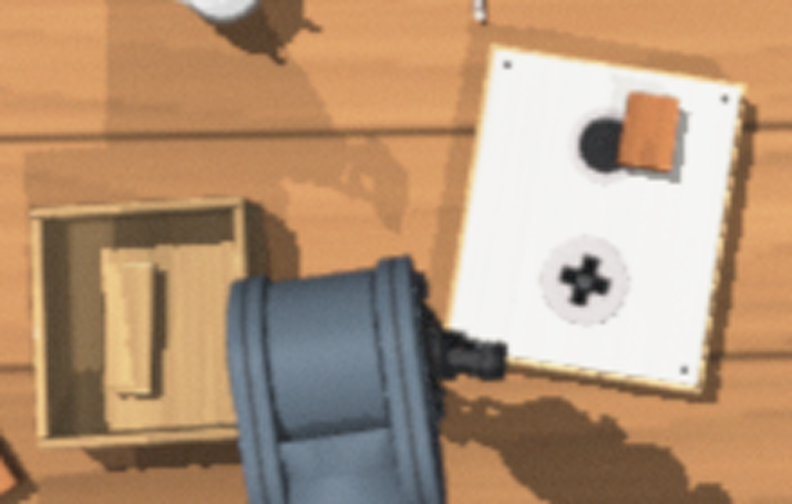

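The batten is lying in the bin at (137,328). The socket cross is clearly visible at (585,280), and the block hasn't moved. Next, the block.

```bash
python3 -m handwheel '[[[-0.36,-0.31,0,0,0,0,-1],[-0.36,-0.31,0,0,0,0,-1],[-0.36,-0.31,0,0,0,0,-1],[-0.36,-0.31,0,0,0,0,-1],[-0.36,-0.29,0,0,0,0,-1],[0,0,0,0,0,0,-1]]]'
python3 - <<'E'
from h import *
go(.583,-.0566,.064,172)
E
```

```text
t: 7.8
position: [0.5846, -0.058, 0.1612]
tool_rot: [0.23, 3.132, -0.003]
contact_force: [0.2, 0.7, -0.8]
finger_gap: 0.0852
grip_force: 0.0
t 7.8 pos [ 0.5846 -0.058   0.1612] phi 171.59 tilt 0.13 F [ 0.2  0.7 -0.8] gap 0.0852 grip 0.0
shift [0.018 0.012 0.972] turn z -0.0034 rows>= 2 1
```

```bash
python3 -m handwheel '[[[0.02,0.01,0.4,0,0,0,-1],[0,0,0.4,0,0,0,-1],[0,0,0.16,0,0,0,-1],[0,0,0,0,0,0,1],[0,0,0,0,0,0,1],[0,0,0,0,0,0,1],[0,0,0,0,0,0,1],[0,0,0,0,0,0,1]]]' 40
python3 -m handwheel '[[[0,0,-0.2,0,0,0,1],[0,0,-0.4,0,0,0,1],[0,0,-0.4,0,0,0,1],[0,0,0,0,0,-0.07,1],[0,0,0,0,0,-0.022,1],[0,0,0,0,0,0,1]]]'
python3 -c "
from h import *
go(.446,.297,.055,183)"
```

```text
t: 8.6
position: [0.5816, -0.0525, 0.0695]
tool_rot: [0.221, 3.128, -0.001]
contact_force: [-0.1, -0.0, 4.7]
finger_gap: 0.0397
grip_force: 42.9
t: 9.2
position: [0.5798, -0.0522, 0.1672]
tool_rot: [-0.081, 3.139, -0.0]
contact_force: [0.2, 0.8, -0.2]
finger_gap: 0.0391
grip_force: 42.2
t 9.2 pos [ 0.5798 -0.0522  0.1672] phi -177.06 tilt 0.06 F [ 0.2  0.8 -0.2] gap 0.0391 grip 42.2
shift [1.154 3.558 1.122] turn z -0.0005 rows>= 8 1
```

```bash
python3 -m handwheel '[[[0.15,0.45,0,0,0,0,1],[0.15,0.45,0,0,0,0,1],[0.15,0.45,0,0,0,0,1],[0.15,0.45,0,0,0,0,1],[0.15,0.44,0,0,0,0,1],[0.14,0.44,0,0,0,0,1],[0.13,0.44,0,0,0,0,1],[0.13,0.44,0,0,0,0,1]]]'
python3 -m handwheel '[[[0,0,0.4,0,0,0,1],[0,0,0.4,0,0,0,1],[0,0,0.3,0,0,0,1],[0,0,0,0,0,0,1],[0,0,0,0,0,0,-0.4],[0,0,0,0,0,0,-0.4],[0,0,0,0,0,0,-0.4],[0,0,0,0,0,0,-0.4]]]'
python3 -m handwheel '[[[0,0,-0.4,0,0,0,-0.4],[0,0,-0.45,0,0,0,-0.4],[0,0,-0.45,0,0,0,-1],[0,-0.45,0,0,0,0,-1],[0,-0.45,0,0,0,0,-1],[0,-0.45,0,0,0,0,-1],[0,-0.45,0,0,0,0,-1],[0,-0.45,0,0,0,0,-1]]]'
python3 - <<'E'
from h import *
go(.465,-.02,.23,170)
E
```

```text
t: 10.0
position: [0.4452, 0.2989, 0.1662]
tool_rot: [0.079, -3.14, 0.0]
contact_force: [1.8, -0.1, -0.4]
finger_gap: 0.0389
grip_force: 42.1
t: 10.8
position: [0.448, 0.298, 0.0587]
tool_rot: [-0.08, 3.137, 0.003]
contact_force: [-0.1, 0.2, -0.5]
finger_gap: 0.0599
grip_force: 0.0
t: 11.6
position: [0.4584, 0.071, 0.1878]
tool_rot: [-0.081, 3.138, -0.0]
contact_force: [1.3, -0.9, -0.0]
finger_gap: 0.0853
grip_force: 0.0
t 11.6 pos [0.4584 0.071  0.1878] phi -177.04 tilt 0.16 F [ 1.3 -0.9 -0. ] gap 0.0853 grip 0.0
shift [-0.224 -0.885 -0.422] turn z 0.108 rows>= 3 2
```

```bash
python3 -m handwheel '[[[0,-0.4,0,0,0,0,-1],[0,-0.4,0,0,0,0,-1],[0,0,0,0,0,0,-1],[0,0,0,0,0,0,-1]]]'
python3 - <<'E'
from h import *
go(.465,-.01,.187,183)
ci=camera_info('wrist'); im=read_camera('wrist')
u,v=proj('wrist',[.472,-.007,.063],ci); print(u,v)
# rectify: orthographic map of plane z=.063, 0.2 mm/px, centre (.472,-.007), rows = -x, cols=-y
g=np.arange(-250,250)*.0002
Y,X=np.meshgrid(-.007-g,.472-g)
P=np.stack([X,Y,np.full_like(X,.063)],-1)@np.array(ci['R']).T+np.array(ci['t'])
m=[(ci['fx']*P[...,0]/P[...,2]+ci['cx']).astype('f4'),(ci['fy']*P[...,1]/P[...,2]+ci['cy']).astype('f4')]
o=cv2.remap(im[:,:,::-1].copy(),m[0],m[1],cv2.INTER_CUBIC)
tp=cv2.imread('pics/t2.png'); c=camera_info('top')
P=np.stack([X,Y,np.full_like(X,.063)],-1)@np.array(c['R']).T+np.array(c['t'])
o2=cv2.remap(tp,(c['fx']*P[...,0]/P[...,2]+c['cx']).astype('f4'),(c['fy']*P[...,1]/P[...,2]+c['cy']).astype('f4'),cv2.INTER_CUBIC)
cv2.imwrite('pics/rect.png',cv2.resize(np.hstack([o,o2]),(800,400)))
a=snap('top','t3.png')[200:300,130:230]; cv2.imwrite('pics/t3c.png',cv2.resize(a[:,:,::-1].copy(),(400,400)))
cv2.imwrite('pics/rect2.png',np.hstack([cv2.imread('pics/rect.png'),]))
r=cv2.imread('pics/rect.png'); cv2.imwrite('pics/v.png',np.vstack([r[:, :],cv2.copyMakeBorder(cv2.resize(cv2.imread('pics/t3c.png'),(200,200)),0,0,0,600,0)]))
E
```

```text
t: 12.0
position: [0.4624, -0.0079, 0.1873]
tool_rot: [-0.077, 3.139, 0.001]
contact_force: [0.2, 0.7, 0.7]
finger_gap: 0.0857
grip_force: 0.0
t 12.0 pos [ 0.4624 -0.0079  0.1873] phi -177.2 tilt 0.09 F [0.2 0.7 0.7] gap 0.0857 grip 0.0
shift [-0.025 -0.022  0.003] turn z -0.0017 rows>= 1 1
279.0146351839635 211.2605739259539
```

View pics/v.png

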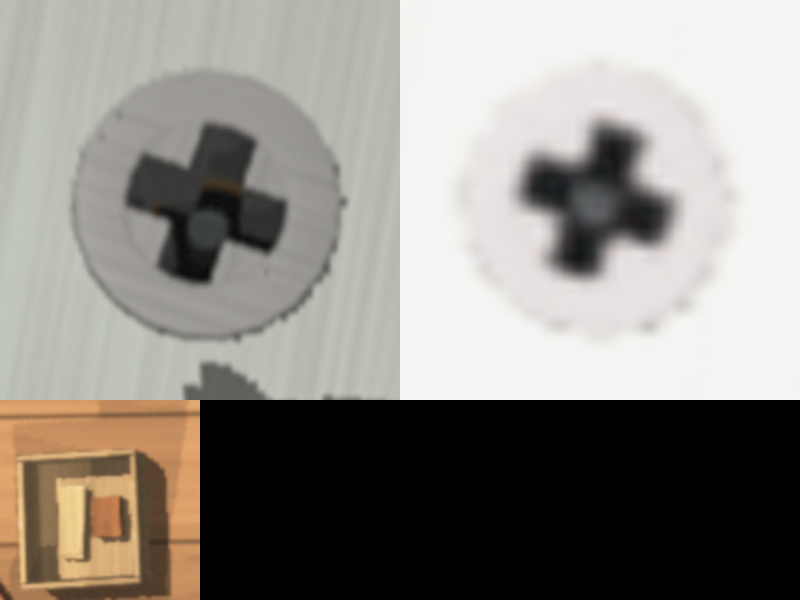

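Both offcuts are in the bin. The collar reads (0.471,-0.009) from the wrist camera and (0.472,-0.0065) from the top one. The cross is turned about -17.5°. I'll cancel the wrist camera's bias by measuring from opposite headings.

```bash
cat >> h.py <<'E'
def collar(tag):
    ci=camera_info('wrist'); im=read_camera('wrist')
    g=np.arange(-300,300)*.0002; Y,X=np.meshgrid(-.008-g,.472-g)
    P=np.stack([X,Y,np.full_like(X,.063)],-1)@np.array(ci['R']).T+np.array(ci['t'])
    o=cv2.remap(im[:,:,::-1].copy(),(ci['fx']*P[...,0]/P[...,2]+ci['cx']).astype('f4'),(ci['fy']*P[...,1]/P[...,2]+ci['cy']).astype('f4'),cv2.INTER_CUBIC)
    cv2.imwrite(f'pics/{tag}.png',o)
    c=cv2.HoughCircles(cv2.GaussianBlur(cv2.cvtColor(o,cv2.COLOR_BGR2GRAY),(0,0),3),cv2.HOUGH_GRADIENT,1.5,30,param1=40,param2=20,minRadius=160,maxRadius=180)
    for q in (c[0][:3] if c is not None else []): print(tag,'collar',(.472-(q[1]-300)*.0002).round(4),(-.008-(q[0]-300)*.0002).round(4),'r',q[2]*.2)
E
python3 -c "
from h import *
collar('k183')"
python3 -m handwheel '[[[0,0,0,0,0,0.07,-1],[0,0,0,0,0,0.07,-1],[0,0,0,0,0,0.07,-1],[0,0,0,0,0,0.07,-1],[0,0,0,0,0,0.07,-1],[0,0,0,0,0,0.07,-1],[0,0,0,0,0,0.07,-1],[0,0,0,0,0,0.07,-1]]]' >/dev/null
python3 -m handwheel '[[[0,0,0,0,0,0.07,-1],[0,0,0,0,0,0.07,-1],[0,0,0,0,0,0.05,-1],[0,0,0,0,0,0,-1],[0,0,0,0,0,0,-1]]]' >/dev/null
python3 -c "
from h import *
go(.4715,-.0077,.187,93);collar('k93')"
python3 -m handwheel '[[[0,0,0,0,0,-0.07,-1],[0,0,0,0,0,-0.07,-1],[0,0,0,0,0,-0.07,-1],[0,0,0,0,0,-0.07,-1],[0,0,0,0,0,-0.07,-1],[0,0,0,0,0,-0.07,-1],[0,0,0,0,0,-0.07,-1],[0,0,0,0,0,-0.07,-1]]]' >/dev/null
python3 -m handwheel '[[[0,0,0,0,0,-0.07,-1],[0,0,0,0,0,-0.07,-1],[0,0,0,0,0,-0.07,-1],[0,0,0,0,0,-0.07,-1],[0,0,0,0,0,-0.07,-1],[0,0,0,0,0,-0.07,-1],[0,0,0,0,0,-0.07,-1],[0,0,0,0,0,-0.07,-1]]]' >/dev/null
python3 -m handwheel '[[[0,0,0,0,0,-0.07,-1],[0,0,0,0,0,-0.07,-1],[0,0,0,0,0,-0.07,-1],[0,0,0,0,0,-0.07,-1],[0,0,0,0,0,-0.07,-1],[0,0,0,0,0,-0.03,-1],[0,0,0,0,0,0,-1],[0,0,0,0,0,0,-1]]]' >/dev/null
python3 -c "
from h import *
go(.4715,-.0077,.187,273);collar('k273')
r=[cv2.imread(f'pics/k{a}.png') for a in (183,93,273)]
cv2.imwrite('pics/k.png',cv2.resize(np.hstack(r),(798,266)))"
```

```text
k183 collar 0.471 -0.0085 r 34.16
t 13.45 pos [ 0.4621 -0.0062  0.1866] phi 93.2 tilt 0.01 F [ 0.2  0.4 -0.2] gap 0.0852 grip 0.0
shift [-0.02   0.093 -0.004] turn z 0.0016 rows>= 1 1
k93 collar 0.4716 -0.0079 r 34.13
t 15.9 pos [ 0.4621 -0.007   0.1865] phi -87.07 tilt 0.0 F [-0.1 -0.8  0.3] gap 0.086 grip 0.0
shift [ 0.012 -0.094 -0.005] turn z -0.0006 rows>= 1 1
k273 collar 0.471 -0.0094 r 33.8
```

View pics/k.png

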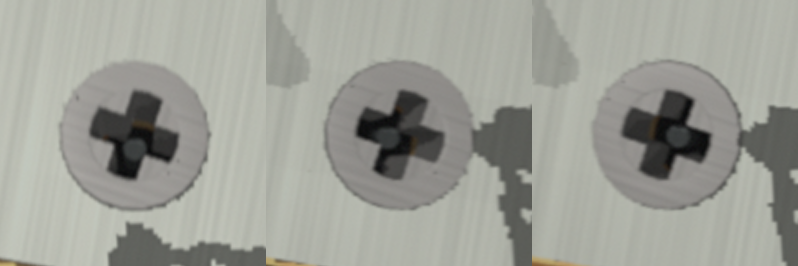

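Averaging the opposite headings gives the collar at (0.4713,-0.0087), with camera bias under 1 mm. On to the key.

```bash
python3 -m handwheel '[[[0,0,0,0,0,0.07,-1],[0,0,0,0,0,0.07,-1],[0,0,0,0,0,0.07,-1],[0,0,0,0,0,0.07,-1],[0,0,0,0,0,0.07,-1],[0,0,0,0,0,0.07,-1],[0,0,0,0,0,0.07,-1],[0,0,0,0,0,0.07,-1]]]' >/dev/null
python3 -m handwheel '[[[0,0,0,0,0,0.07,-1],[0,0,0,0,0,0.07,-1],[0,0,0,0,0,0.06,-1],[-0.1,-0.45,0,0,0,0,-1],[-0.1,-0.45,0,0,0,0,-1],[-0.1,-0.45,0,0,0,0,-1],[-0.1,-0.45,0,0,0,0,-1],[-0.1,-0.45,0,0,0,0,-1]]]' >/dev/null
python3 -m handwheel '[[[-0.1,-0.45,0,0,0,0,-1],[0,-0.16,0,0,0,0,-1],[0,0,0,0,0,0,-1],[0,0,0,0,0,0,-1]]]' >/dev/null
python3 - <<'E'
from h import *
go(.536,-.295,.09,182)
ci=camera_info('wrist'); im=read_camera('wrist'); out=[]
for z in (.119,.051):
    g=np.arange(-200,200)*.0002; Y,X=np.meshgrid(-.294-g,.536-g)
    P=np.stack([X,Y,np.full_like(X,z)],-1)@np.array(ci['R']).T+np.array(ci['t'])
    out.append(cv2.remap(im[:,:,::-1].copy(),(ci['fx']*P[...,0]/P[...,2]+ci['cx']).astype('f4'),(ci['fy']*P[...,1]/P[...,2]+ci['cy']).astype('f4'),cv2.INTER_CUBIC))
cv2.imwrite('pics/key.png',np.hstack(out))
E
```

```text
t 17.95 pos [ 0.5305 -0.2905  0.1863] phi -178.27 tilt 0.09 F [ 0.1  0.6 -0.3] gap 0.0854 grip 0.0
shift [-0.053 -0.047  0.963] turn z -0.0023 rows>= 2 1
```

View pics/key.png

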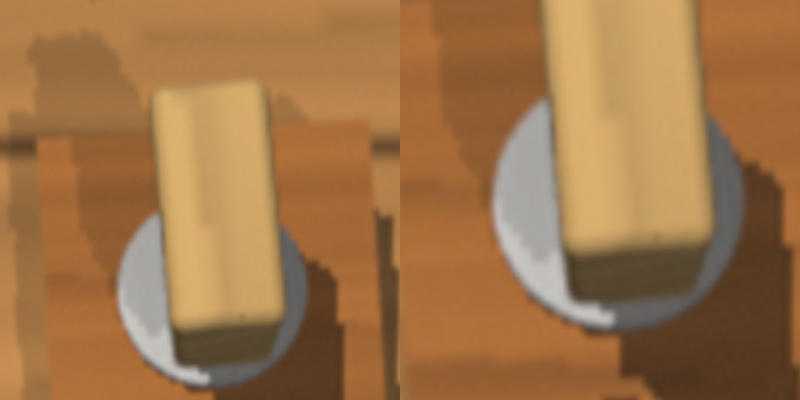

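Both rectified views agree: the key stands upright at (0.535,-0.2976) with yaw +4.5° (handle-top centre at (218,206), flange centre at (218,205) in each half). I'll grip it with heading 184.5° and the TCP at z 0.077.

```bash
python3 -m handwheel '[[[0,0,0,0,0,-0.023,-1],[-0.05,-0.07,0,0,0,0,-1],[0,0,0,0,0,0,-1],[0,0,0,0,0,0,-1]]]' >/dev/null
python3 -c "
from h import *
go(.535,-.2976,.077,184.5)"
```

```text
t 18.4 pos [ 0.5366 -0.2972  0.1866] phi -175.47 tilt 0.01 F [ 0.  -0.   0.5] gap 0.0854 grip 0.0
shift [ 0.016 -0.003  1.096] turn z 0.0003 rows>= 3 1
```

```bash
python3 -m handwheel '[[[0.015,0,0.4,0,0,0,-1],[0,0,0.4,0,0,0,-1],[0,0,0.3,0,0,0,-1],[0,0,0,0,0,0,-1],[0,0,0,0,0,0,1],[0,0,0,0,0,0,1],[0,0,0,0,0,0,1],[0,0,0,0,0,0,1]]]' 80
python3 -m handwheel '[[[0,0,0,0,0,0,1],[0,0,0,0,0,0,1],[0,0,0,0,0,0,1]]]'
python3 -c "
from h import *
go(.535,-.2976,.077,184.5)"
```

```text
t: 19.2
position: [0.5361, -0.2988, 0.0789]
tool_rot: [-0.124, 3.136, -0.004]
contact_force: [-0.7, -0.3, -0.0]
finger_gap: 0.0282
grip_force: 0.0
t: 19.5
position: [0.5362, -0.2987, 0.0788]
tool_rot: [-0.124, 3.136, -0.004]
contact_force: [0.3, 0.0, 5.8]
finger_gap: 0.0232
grip_force: 78.9
t 19.5 pos [ 0.5362 -0.2987  0.0788] phi -175.48 tilt 0.24 F [0.3 0.  5.8] gap 0.0232 grip 78.9
shift [0.011 0.012 0.018] turn z 0.0001 rows>= 1 1
```

```bash
python3 -m handwheel '[[[0,0,-0.2,0,0,0,1],[0,0,-0.3,0,0,0,1],[0,0,-0.4,0,0,0,1],[0,0,-0.2,0,0,0,1],[0,0,0,0,0,0.07,1],[0,0,0,0,0,0.07,1],[0,0,0,0,0,0.043,1],[0,0,0,0,0,0,1]]]'
python3 -c "
from h import *
go(.4723,-.009,.18,162.5)"
```

```text
t: 20.3
position: [0.5343, -0.2976, 0.1853]
tool_rot: [-0.476, -3.103, -0.001]
contact_force: [-0.8, 0.1, -3.1]
finger_gap: 0.0233
grip_force: 78.7
t 20.3 pos [ 0.5343 -0.2976  0.1853] phi 162.56 tilt 0.13 F [-0.8  0.1 -3.1] gap 0.0233 grip 78.7
shift [1.459 2.566 0.053] turn z 0.0005 rows>= 6 1
```

```bash
python3 -m handwheel '[[[0.2,0.36,0,0,0,0,1],[0.2,0.36,0,0,0,0,1],[0.2,0.36,0,0,0,0,1],[0.2,0.36,0,0,0,0,1],[0.2,0.36,0,0,0,0,1],[0.2,0.36,0,0,0,0,1],[0.2,0.36,0,0,0,0,1],[0.06,0.05,0,0,0,0,1]]]' >/dev/null
python3 -m handwheel '[[[0,0,0,0,0,0,1],[0,0,0,0,0,0,1],[0,0,0,0,0,0,1]]]'
python3 - <<'E'
from h import *
go(.4723,-.009,.132,162.5)
snap('wrist','w9.png')
E
```

```text
t: 21.4
position: [0.4729, -0.0101, 0.1862]
tool_rot: [-0.478, -3.105, 0.001]
contact_force: [0.5, -0.7, -2.3]
finger_gap: 0.0235
grip_force: 79.2
t 21.4 pos [ 0.4729 -0.0101  0.1862] phi 162.49 tilt 0.03 F [ 0.5 -0.7 -2.3] gap 0.0235 grip 79.2
shift [0.009 0.009 0.542] turn z -0.0001 rows>= 2 1
```

View pics/w9.png

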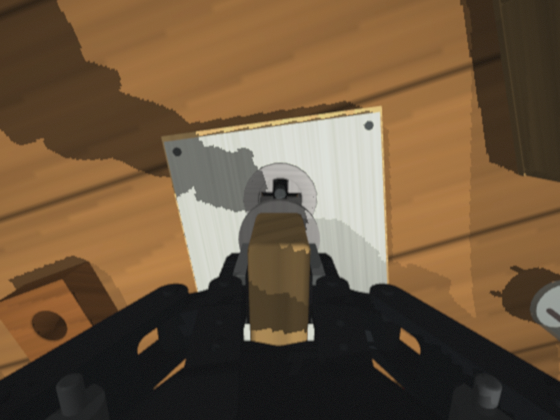

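The key is held straight in line with the cross: handle centre at u≈279 and the visible slot arm at u≈280. Lowering in steps and watching the force.

```bash
python3 -m handwheel '[[[0.009,0.009,0.25,0,0,0,1],[0,0,0.25,0,0,0,1],[0,0,0.05,0,0,0,1],[0,0,0.05,0,0,0,1],[0,0,0.03,0,0,0,1],[0,0,0,0,0,0,1],[0,0,0,0,0,0,1]]]' 
python3 -c "
from h import *
go(.4723,-.009,.117,162.5)"
```

```text
t: 22.15
position: [0.4728, -0.008, 0.1246]
tool_rot: [0.476, 3.103, -0.0]
contact_force: [0.2, 0.5, -3.1]
finger_gap: 0.023
grip_force: 79.4
t 22.15 pos [ 0.4728 -0.008   0.1246] phi 162.55 tilt 0.11 F [ 0.2  0.5 -3.1] gap 0.023 grip 79.4
shift [ 0.002 -0.011  0.076] turn z 0.0004 rows>= 1 1
```

```bash
python3 -m handwheel '[[[0,-0.008,0.03,0,0,0,1],[0,0,0.03,0,0,0,1],[0,0,0.03,0,0,0,1],[0,0,0.03,0,0,0,1],[0,0,0,0,0,0,1]]]' 
python3 -c "
from h import *
go(.4723,-.009,.097,162.5)"
```

```text
t: 22.65
position: [0.4712, -0.0085, 0.1107]
tool_rot: [-0.476, -3.104, -0.0]
contact_force: [0.1, -0.8, -1.8]
finger_gap: 0.0232
grip_force: 79.4
t 22.65 pos [ 0.4712 -0.0085  0.1107] phi 162.56 tilt 0.08 F [ 0.1 -0.8 -1.8] gap 0.0232 grip 79.4
shift [-0.012 -0.002  0.137] turn z 0.0005 rows>= 1 1
```

The splines have entered with no resistance. Pressing on to home.

```bash
python3 -m handwheel '[[[0,0,0.04,0,0,0,1],[0,0,0.04,0,0,0,1],[0,0,0.04,0,0,0,1],[0,0,0.02,0,0,0,1],[0,0,0.02,0,0,0,1],[0,0,0,0,0,0,1],[0,0,0,0,0,0,1]]]' 
python3 -c "
from h import *
go(.4723,-.009,.095,162.5)"
```

```text
t: 23.35
position: [0.4722, -0.0086, 0.0967]
tool_rot: [0.476, 3.104, 0.0]
contact_force: [-1.9, 0.3, 5.8]
finger_gap: 0.0231
grip_force: 80.4
t 23.35 pos [ 0.4722 -0.0086  0.0967] phi 162.56 tilt 0.08 F [-1.9  0.3  5.8] gap 0.0231 grip 80.4
shift [-0.002 -0.003  0.017] turn z 0.0005 rows>= 1 1
```

```bash
python3 -m handwheel '[[[0,0,0.015,0,0,0,1],[0,0,0.01,0,0,0,1],[0,0,0,0,0,0,1],[0,0,0,0,0,0,1],[0,0,0,0,0,0,1],[0,0,0,0,0,0,1]]]' 
python3 -c "
from h import *
go(.4723,-.009,.095,162.5)"
```

```text
t: 23.95
position: [0.4722, -0.0086, 0.0967]
tool_rot: [0.476, 3.103, -0.0]
contact_force: [-6.7, 1.3, 16.1]
finger_gap: 0.0231
grip_force: 82.1
t 23.95 pos [ 0.4722 -0.0086  0.0967] phi 162.56 tilt 0.14 F [-6.7  1.3 16.1] gap 0.0231 grip 82.1
shift [-0.002 -0.004  0.017] turn z 0.0005 rows>= 1 1
```

The flange is seated: the TCP stopped at 0.0967 (expected 0.097), so the tip is about 32 mm below the mouth, and the force rises to 16 N with no further travel. Handing in.

```bash
python3 -c "
from station import sign_off; print(sign_off())"
```

```text
the job is handed in; nothing more can be done
None
```

Both offcuts are in the bin, and the key is meshed, fully home and still gripped and pressed down at about 16 N. I handed the job in at about 24 s of the 61 s allowed, and no verdict came back.

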